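# Stir the beads under the inspection microscope

## Task

Take the red-handled stirring rod out of its leaning holder and, with its ball end well down among the beads and moving in wide circles about the middle of the bowl, stir the glass beads, which have gathered at one side of the bowl under the microscope, a few full turns (three will do), so that most of them end up clearly in a different spot. Be gentle: do not press hard on the glass bowl, keep all beads in it, and see that neither the microscope nor the bottle, jar and beaker are bumped. Then stow the rod fully home in its holder as it was and let go.

Things in the scene. Friction and masses are not known exactly. Their poses are not given: they have to be found in the camera images.
- stirrer: stirring rod 205 mm long: white ball 22 mm across at the lower end, 9 mm steel shaft, black collar (22 mm across, 85 to 97 mm from the ball's centre), red square handle 18 x 18 mm from 129 to 194 mm, flats square to the body's x and y. Origin: centre of the ball; z runs up the rod to the handle. 50 g. At the start it leans in the holder, 35 degrees from vertical
- stirrer_tip (a point): centre of the stirrer's 22 mm ball, its stirring end (same point as the stirrer's origin)
- stirrer_grip (a point): middle of the stirrer's red handle, 160 mm from the ball's centre along the rod
- holder: fixed grey holder: base plate x -45 to 85, y +-75, 12 mm thick; origin on the bench. A channel (34 mm wide inside, 120 mm long) leans 35 degrees from vertical, its mouth towards the holder's -x, its upper side open, its foot closed. An LED light bar over it on 12 mm posts at x -10, y +-68 mm keeps a gripper from coming straight down
- seat (a point): where the centre of the ball of the stowed stirrer lies, at the foot of the channel: 49 mm along the holder's x, 39 mm above the bench. From here the stowed rod's axis runs up along (-sin 35, 0, cos 35) in the holder's frame; ball and collar lie on the channel's lower wall
- light_bar (a point): centre of the aluminium LED light bar over the holder, 30 mm (x) by 150 mm (y) by 20 mm high, underside 220 mm above the bench (a thin diffuser 1.5 mm lower)
- scope: fixed digital microscope (grey base), origin on the bench under the lens. Base plate 15 mm thick, x -85 to 115, y +-85 mm. Column 30 mm thick at x 90, y 60, 365 mm high; arm to the head at 260 to 290 mm height. Head over the origin: black lens barrel 52 mm in diameter from 165 to 225 mm height, white 68 mm in diameter to 315, camera to 370
- lens (a point): centre of the microscope lens's underside, 165 mm above the bench
- bowl: round green-tinted glass bowl clipped fast on the microscope's base plate under the lens; height 42 mm, outer diameter 156 mm at the rim; wall 4 mm, bottom 5 mm thick; flat inner floor about 82 mm across, the inside then slopes up at 37 degrees to 120 mm across at 15 mm height and at 62 degrees to the rim; origin at the centre of its underside (15 mm above the bench), z up
- bead0_center (a point): orange smooth glass bead, 24 mm diameter, 18 g, lying on the bowl's inner floor; this point is its centre
- bead1_center (a point): blue smooth glass bead, 24 mm diameter, 18 g, lying on the bowl's inner floor; this point is its centre
- bead2_center (a point): orange smooth glass bead, 24 mm diameter, 18 g, lying on the bowl's inner floor; this point is its centre
- bead3_center (a point): blue smooth glass bead, 24 mm diameter, 18 g, lying on the bowl's inner floor; this point is its centre
- bead4_center (a point): orange smooth glass bead, 24 mm diameter, 18 g, lying on the bowl's inner floor; this point is its centre
- bead5_center (a point): blue smooth glass bead, 24 mm diameter, 18 g, lying on the bowl's inner floor; this point is its centre
- bead6_center (a point): orange smooth glass bead, 24 mm diameter, 18 g, lying on the bowl's inner floor; this point is its centre
- controller: fixed white lamp controller box, 120 x 140 x 100 mm high, origin at the centre of its underside
- bottle: closed amber bottle, 52 mm diameter, 105 mm high, 0.25 kg, loose; origin at the centre of its underside
- jar: white jar with blue lid, 60 mm diameter, 70 mm high, 0.25 kg, loose; origin at the centre of its underside
- beaker: small white beaker, 54 mm diameter at the rim, 75 mm high, 0.25 kg, loose; origin at the centre of its underside
Things that resemble listed ones, but are neither listed nor needed, are in the scene too. Leave any black look-alike of the bottle alone. Of the things that look like the stirrer, the smaller one is meant.

How it is judged (in metres and radians):
On the way, in this order (a step that is already met when the one before it is completed fails the run):
1. the stirrer is out of its holder (distance between stirrer_tip and seat above 0.15 m), for 0.05 s.
2. the ball is down among the beads (its centre less than 23 mm above the inner floor), more than 12 mm to the bowl's own +x side (z of stirrer_tip in the frame of bowl below 0.028 m and horizontal distance between stirrer_tip and bowl below 0.055 m and x of stirrer_tip in the frame of bowl above 0.012 m).
3. the ball, still down, has come round to more than 12 mm on the -x side (z of stirrer_tip in the frame of bowl below 0.028 m and horizontal distance between stirrer_tip and bowl below 0.055 m and x of stirrer_tip in the frame of bowl below -0.012 m).
4. the ball, still down, is at the +y side (y over 12 mm, x within 10 mm) (z of stirrer_tip in the frame of bowl below 0.028 m and horizontal distance between stirrer_tip and bowl below 0.055 m and y of stirrer_tip in the frame of bowl above 0.012 m and x of stirrer_tip in the frame of bowl between -0.01 and 0.01 m).
5. the ball, still down, has come round to the -y side (y under -12 mm, x within 10 mm) (z of stirrer_tip in the frame of bowl below 0.028 m and horizontal distance between stirrer_tip and bowl below 0.055 m and y of stirrer_tip in the frame of bowl below -0.012 m and x of stirrer_tip in the frame of bowl between -0.01 and 0.01 m).
At the end, for the whole second after the job is handed in: Stirrer released, at rest in its holder: ball within 22 mm of the seat, leaning 26 to 44 degrees. All seven beads in the bowl, at least four over 18 mm from where they started. Bottle, jar and beaker upright, within 20 mm of their starts (distance between stirrer_tip and seat below 0.022 m and angle between stirrer's own z axis and vertical between 0.45 and 0.77 rad and linear speed of stirrer below 0.03 m/s and horizontal distance between each of bead0_center, bead1_center, bead2_center, bead3_center, bead4_center, bead5_center, bead6_center and bowl below 0.066 m and z of each of bead0_center, bead1_center, bead2_center, bead3_center, bead4_center, bead5_center, bead6_center in the frame of bowl below 0.045 m and ((distance of each of bead0_center, bead1_center, bead2_center from where it was at the start of the episode above 0.018 m and distance of any of bead3_center, bead4_center, bead5_center, bead6_center from where it was at the start of the episode above 0.018 m) or ((distance of each of bead0_center, bead1_center from where it was at the start of the episode above 0.018 m or distance of each of bead0_center, bead2_center from where it was at the start of the episode above 0.018 m or distance of each of bead1_center, bead2_center from where it was at the start of the episode above 0.018 m) and (distance of each of bead3_center, bead4_center from where it was at the start of the episode above 0.018 m or distance of each of bead3_center, bead5_center from where it was at the start of the episode above 0.018 m or distance of each of bead3_center, bead6_center from where it was at the start of the episode above 0.018 m or distance of each of bead4_center, bead5_center from where it was at the start of the episode above 0.018 m or distance of each of bead4_center, bead6_center from where it was at the start of the episode above 0.018 m or distance of each of bead5_center, bead6_center from where it was at the start of the episode above 0.018 m)) or (distance of any of bead0_center, bead1_center, bead2_center from where it was at the start of the episode above 0.018 m and (distance of each of bead3_center, bead4_center, bead5_center from where it was at the start of the episode above 0.018 m or distance of each of bead3_center, bead4_center, bead6_center from where it was at the start of the episode above 0.018 m or distance of each of bead3_center, bead5_center, bead6_center from where it was at the start of the episode above 0.018 m or distance of each of bead4_center, bead5_center, bead6_center from where it was at the start of the episode above 0.018 m)) or distance of each of bead3_center, bead4_center, bead5_center, bead6_center from where it was at the start of the episode above 0.018 m) and distance of each of bottle, jar, beaker from where it was at the start of the episode below 0.02 m and angle between each of bottle, jar, beaker's own z axis and vertical below 0.2 rad); the robot touches nothing.
It fails at once if a bead leaves the bowl (horizontal distance between any of bead0_center, bead1_center, bead2_center, bead3_center, bead4_center, bead5_center, bead6_center and bowl above 0.085 m).
It fails at once if the bowl is pressed with more than 20 N by the stirrer (contact force between stirrer and bowl above 20 N).
It fails at once if the microscope is bumped with more than 4 N (contact force between any of the fingers, the arm, stirrer and scope above 4 N).
It fails at once if the bottle, jar or beaker is shifted over 20 mm or tipped (not (distance of bottle from where it was at the start of the episode below 0.02 m and angle between bottle's own z axis and vertical below 0.2 rad) or not (distance of jar from where it was at the start of the episode below 0.02 m and angle between jar's own z axis and vertical below 0.2 rad) or not (distance of beaker from where it was at the start of the episode below 0.02 m and angle between beaker's own z axis and vertical below 0.2 rad)).
It also fails if it takes over 72 s, if anything falls off the work surface, if the arm or the gripper's body presses on something with over 40 N, if the wrist force passes 120 N, or if a joint passes its speed limit or range.

## Robot

A 7-joint arm with a two-finger parallel gripper is mounted at the origin on the work surface. World frame = base frame: x ahead of the robot, y to its left, z up, the work surface at z = 0. Lengths are in mm, angles in rad, forces in N, time in s.
With the tool pointing down it reaches from about 400 to 875 mm from the base axis. Payload 4.4 kg.
Tool frame: the origin (TCP) lies midway between the tips of the shut fingers; the grasp point (between the pads) lies 19 mm behind it; z points along the fingers, y is the line along which they close (so a half turn about z gives the same grasp; the last joint's range is limited). The gripper opens to 85 mm and grips with 20 to 120 N. Pads are 22 mm wide; open, the fingers measure 114 mm over their backs; the gripper's body (76 mm by 85 mm) begins 54 mm behind the grasp point. The pads swing forward as they close: fully open they stand 13 mm farther back than shut.
Start: joints at [1.054, 0.628, 0.038, 1.517, -0.027, 0.996, -0.02], TCP at [283.224, -585.066, 231.313] pointing down, gripper open.
Joint ranges: [-3.06, 3.06], [-0.37, 2.12], [-1.25, 1.32], [0.18, 2.47], [-1.1, 4.24], [0.23, 1.98], [-2.94, 2.94]. Speed limits (rad/s): [2.57, 2.57, 3.14, 3.14, 3.14, 3.14, 3.14].

## Interface

Orientations are given as [roll, pitch, yaw] about the fixed x, y, z axes, in that order (R = Rz(yaw) Ry(pitch) Rx(roll)).
In Python, from cell import ctrl gives the robot as it stands.
- The arm moves only by the shell command python3 -m crank 'ROWS' [OPENING]. ROWS is JSON, a list that holds one entry, the list of rows, each a list of 4 numbers: the shift along the tool's x, y, z normalised to -1 to 1, where 1 is 2.5 cm, then the turn about the tool's z normalised to -1 to 1, where 1 is 0.08 rad. In form: [[[dx, dy, dz, turn], ...]]. A call has 1 to 12 rows; each row shifts and turns the commanded pose from where the row before left it, along the tool's axes as they then stand; what a row does not reach is not made up. A row lasts 1/12 s, in which the tool goes at most 41.7 mm and 7.16 degrees, less where a joint would pass 70% of its speed; a pose out of reach is approached as far as the arm can. A call with a number of a shift or a turn outside -1 to 1 is refused whole. A call with a gripper value outside its range is refused whole. OPENING is the closure, from -1 (fully open) to 1 (shut), set as the call begins (- or left out, the last holds). The fingers move at their own pace and stop on an object; the grip force is fixed at half the most. Time passes only in rows, so rows that do not move let the fingers close. It gives the time, the measured TCP pose, the force, the opening and the grip force at its end, in the units of the state.
- ctrl.read_state(): the state, without advancing time (a new reading comes with each control period).
- ctrl.get_image(name): name is "scene" or "top"; returns a dict with "img" (420x560x3 uint8, red, green, blue), "intrinsics" (3x3 intrinsics, pixels), "extrinsics" (4x4, takes a point from camera to world coordinates). Camera axes: x right, y up, looking along -z (the intrinsics and any distortion apply to the point x, -y, -z); pixel columns grow to the right and rows downward; lengths in mm; the calibration is good to about 2 mm. A picture is of the moment at which its call begins. There is no depth.
- ctrl.finish_job(): hands the job in; it is judged then, once.
Trained networks look in the newest picture that a camera, given by its name, has taken for a name from the list of things; names that differ only in an ending like _2 or _b are one class to them, and where a whole thing is asked for, a point or a joint stands for the part that bears it (a point fixed in the world has none). Each returns a list of dicts, best first, with "confidence" (0 to 1); they miss things now and then, are a little off and sometimes report something else, mostly with a low value. They report only what shows in the picture. A call takes as long as a camera call. They do not tell look-alikes from the thing itself.
- ctrl.find_in(camera, target): "position" ([row, column] in pixels, amid what is visible of it).
- ctrl.trace(camera, target): "mask" (420x560 bool, what is visible of it) and "position" ([row, column] in pixels, amid what is visible of it).
- ctrl.place_of(camera, target): "position" ([row, column] in pixels: a listed point, or the origin of a listed thing).
The state is a dict: "clock": time; "qpos": joint angles; "qd": joint speeds; "tau": joint torques, N m; "eef_pos": TCP position; "tool_rot": TCP orientation; "force": force on the tool from outside, world axes, zero at the start; "torque": the same for the moment, N m; "width": finger opening in mm; "gripper_force": force on a finger pad.
Only numpy, scipy, OpenCV 4.12 (cv2) and the standard library are available. Lean on these libraries where they do the work, as an engineer would, in place of code of your own. Each camera call takes 0.05 s, during which the arm holds its last target. There are 200 camera calls.

## Working session

There is one attempt and no reset: what is moved stays moved. The work goes in short steps, Python scripts to look and compute and a shell command to move; the robot and the scene stay as the last step left them, time stands still between calls to the robot, and variables do not carry over. Pictures are saved under pics/ and viewed, at most 12 in all, crops included, and the job is handed in when it is done.

```bash
ls; mkdir -p pics; cat > h.py <<'E'
import numpy as np,cv2
from cell import ctrl
from scipy.spatial.transform import Rotation as R
def ray(im,rc):
    K=np.array(im["intrinsics"]);T=np.array(im["extrinsics"])
    d=np.linalg.inv(K)@[rc[1],rc[0],1.]; d=T[:3,:3]@[d[0],-d[1],-d[2]]
    return T[:3,3],d/np.linalg.norm(d)
def onz(im,rc,z):
    o,d=ray(im,rc); return o+d*(z-o[2])/d[2]
def tri(r1,r2):
    A=0;b=0
    for o,d in(r1,r2):
        P=np.eye(3)-np.outer(d,d);A=A+P;b=b+P@o
    p=np.linalg.solve(A,b)
    return p,[np.linalg.norm(np.cross(p-o,d)) for o,d in(r1,r2)]
def proj(im,p):
    K=np.array(im["intrinsics"]);T=np.array(im["extrinsics"])
    c=T[:3,:3].T@(np.array(p)-T[:3,3]); q=K@[c[0],-c[1],-c[2]]
    return [q[1]/q[2],q[0]/q[2]]
E
python3 - <<'E'
from h import *
s=ctrl.read_state();print({k:np.round(v,3) for k,v in s.items()})
for c in("scene","top"):
    im=ctrl.get_image(c);print(c,im.keys(),np.round(im["intrinsics"],1).tolist(),np.round(im["extrinsics"],3).tolist())
    cv2.imwrite(f"pics/{c}0.png",im["img"][...,::-1])
    for t in "stirrer stirrer_tip stirrer_grip holder seat light_bar scope lens bowl bead0_center bead1_center controller bottle jar beaker".split():
        print(t,[(np.round(d["position"]).tolist(),round(d["confidence"],2)) for d in ctrl.place_of(c,t)][:8])
E
```

```text
pics
{'clock': np.float64(0.0), 'qpos': array([ 1.054,  0.629,  0.038,  1.518, -0.027,  0.996, -0.02 ]), 'qd': array([-0.002,  0.002, -0.002, -0.001, -0.002, -0.001,  0.   ]), 'tau': array([-0.0000e+00, -5.6340e+01,  1.2260e+00, -1.9345e+01,  1.1000e-02,
        1.0000e-02,  0.0000e+00]), 'eef_pos': array([ 282.963, -584.495,  230.395]), 'tool_rot': array([-3.14 , -0.   ,  0.451]), 'force': array([ 0.87 , -0.518, -0.821]), 'torque': array([-0.008, -0.007, -0.01 ]), 'gripper_force': np.float64(0.0), 'width': np.float64(85.358)}
scene dict_keys(['img', 'intrinsics', 'extrinsics']) [[417.0, 0.0, 281.3], [0.0, 417.0, 208.2], [0.0, 0.0, 1.0]] [[0.194, -0.854, 0.482, 979.101], [0.981, 0.171, -0.092, -108.298], [-0.003, 0.491, 0.871, 943.521], [0.0, 0.0, 0.0, 1.0]]
stirrer [([216.0, 427.0], 0.79), ([142.0, 380.0], 0.61)]
stirrer_tip [([216.0, 424.0], 0.79), ([137.0, 383.0], 0.67)]
stirrer_grip [([155.0, 428.0], 0.95), ([130.0, 454.0], 0.85), ([258.0, 163.0], 0.39), ([217.0, 424.0], 0.21)]
holder [([206.0, 419.0], 0.61), ([255.0, 160.0], 0.21)]
seat [([218.0, 426.0], 0.82)]
light_bar [([150.
[... 634 characters left out ...]
.0, 158.0], 0.92), ([205.0, 147.0], 0.78), ([214.0, 292.0], 0.17)]
stirrer_tip [([321.0, 159.0], 0.8), ([203.0, 144.0], 0.56)]
stirrer_grip [([243.0, 124.0], 0.95), ([312.0, 67.0], 0.61)]
holder [([226.0, 150.0], 0.95)]
seat [([206.0, 149.0], 0.59)]
light_bar [([225.0, 118.0], 0.71), ([274.0, 242.0], 0.21)]
scope [([206.0, 288.0], 0.74)]
lens [([201.0, 294.0], 0.39)]
bowl [([204.0, 295.0], 0.56)]
bead0_center [([215.0, 288.0], 0.44)]
bead1_center [([206.0, 151.0], 0.67), ([216.0, 302.0], 0.48)]
controller [([218.0, 408.0], 0.97)]
bottle [([271.0, 315.0], 0.85), ([288.0, 356.0], 0.63)]
jar [([125.0, 202.0], 0.78), ([272.0, 240.0], 0.27), ([245.0, 125.0], 0.26)]
beaker [([273.0, 239.0], 0.68)]
```

```bash
python3 -c "
import cv2
for c in('scene','top'):
    cv2.imwrite(f'pics/{c}0b.png',cv2.resize(cv2.imread(f'pics/{c}0.png'),(800,600),interpolation=cv2.INTER_CUBIC))"
```

```text
(no output)
```

View pics/scene0b.png

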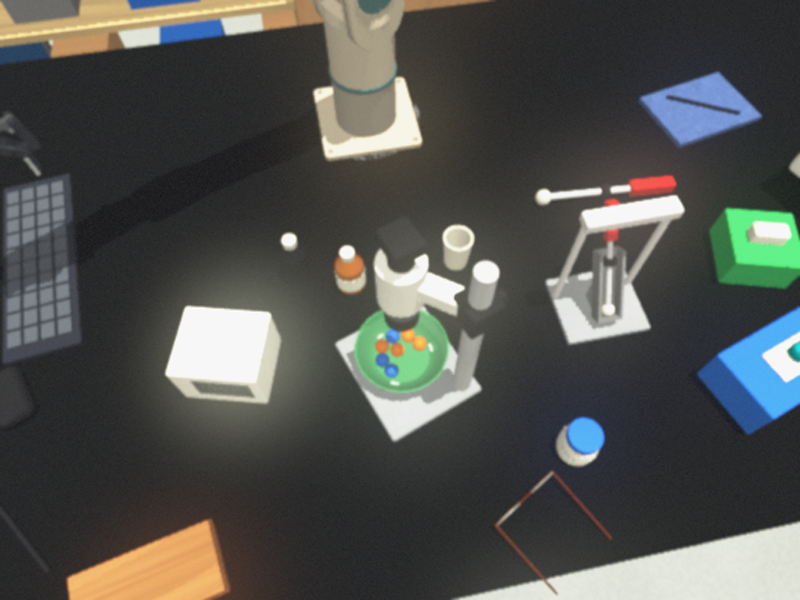

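View pics/top0b.png

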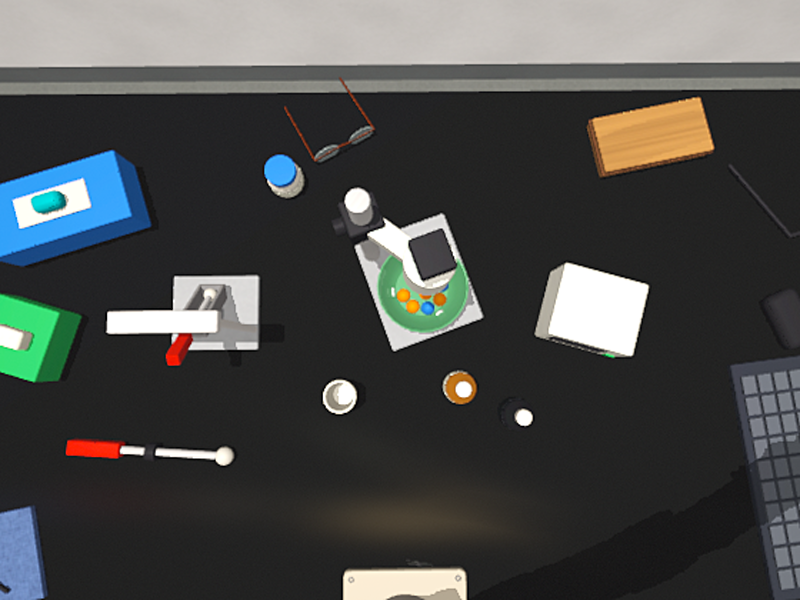

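The scene view (800x600) shows two red-handled rods. One stands in the grey holder, ball at (608,310) and handle at (611,220). The other, larger one lies on the bench, ball at (543,197) and handle at (655,185). In the top view the held rod has its ball at (210,293) and handle at (178,350), and the lying rod is at (225,455)–(95,449). I choose the leaning rod in the holder because it is smaller and leaning. The bowl is near top (425,290), with the column up-left of it. The amber bottle is at (460,388) and its black look-alike at (520,413).

```bash
python3 - <<'E'
from h import *
C={}
for c in("scene","top"):
    im=ctrl.get_image(c);C[c]=im
    hsv=cv2.cvtColor(im["img"],cv2.COLOR_RGB2HSV)
    red=(((hsv[...,0]<6)|(hsv[...,0]>174))&(hsv[...,1]>150)&(hsv[...,2]>70)).astype(np.uint8)
    n,l,st,ce=cv2.connectedComponentsWithStats(red)
    for i in range(1,n):
        if st[i,4]>15: print(c,"red",st[i].tolist(),ce[i].round(1))
    for t,z in dict(stirrer_tip=39,seat=39,light_bar=230,lens=165,bowl=15,scope=0,holder=0,bottle=0,jar=0,beaker=0,controller=0).items():
        for d in ctrl.place_of(c,t)[:3]:
            print(c,t,np.round(d["position"],1),round(d["confidence"],2),onz(im,d["position"],z).round(0)[:2])
a=C["scene"]["img"][130:245,375:490];b=C["top"]["img"][180:265,70:200]
a=cv2.resize(a,(395,395),interpolation=cv2.INTER_CUBIC);b=cv2.resize(b,(400,262),interpolation=cv2.INTER_CUBIC)
o=np.zeros((600,800,3),np.uint8);o[:395,:395]=a;o[:262,400:]=b
b=cv2.resize(C["top"]["img"][140:255,240:345],(300,329),interpolation=cv2.INTER_CUBIC);o[265:594,400:700]=b
cv2.imwrite("pics/crop1.png",o[...,::-1])
E
```

```text
scene red [441, 123, 32, 12, 311] [456.9 128.7]
scene red [424, 139, 9, 4, 25] [427.9 141. ]
scene red [426, 161, 6, 7, 34] [428.6 164.2]
scene stirrer_tip [135.9 381.5] 0.88 [308. 303.]
scene stirrer_tip [216.6 425.6] 0.65 [571. 331.]
scene seat [217.2 427.3] 0.55 [573. 334.]
scene seat [205.  414.9] 0.38 [534. 317.]
scene light_bar [151.4 443.5] 0.79 [516. 332.]
scene light_bar [154.9 429.1] 0.5 [518. 299.]
scene light_bar [221.2 279.9] 0.32 [612. -41.]
scene lens [223.2 279.5] 0.69 [583. -37.]
scene bowl [251.3 283.2] 0.56 [583. -29.]
scene scope [258.9 272.3] 0.55 [591. -57.]
scene holder [206. 418.] 0.83 [520. 342.]
scene bottle [191.3 204.1] 0.83 [ 366. -200.]
scene bottle [200.  246.2] 0.66 [414. -94.]
scene jar [314.2 404.4] 0.91 [782. 212.]
scene beaker [182.5 317.6] 0.81 [398. 103.]
scene controller [259.2 164.1] 0.81 [ 540. -316.]
scene controller [181.8 319.6] 0.52 [397. 109.]
top red [116, 233, 19, 23, 274] [124.7 244.3]
top red [46, 307, 42, 14, 476] [ 65.7 313.4]
top stirrer_tip [320.  158.6] 0.91 [297. 292.]
top stirrer_tip [241.8 124.7] 0.75 [483. 378.]
top stirrer_tip [202.6 147.6] 0.71 [578. 325.]
top seat [206.4 147.8] 0.91 [569. 324.]
top light_bar [225.1 117.9] 0.69 [512. 320.]
top light_bar [274.5 240.5] 0.61 [413.  79.]
top lens [215.9 289.6] 0.39 [532. -19.]
top bowl [202.3 295.8] 0.9 [579. -39.]
top holder [228. 153.] 0.83 [518. 322.]
top bottle [268.5 320.8] 0.71 [ 413. -100.]
top jar [127.2 203.4] 0.78 [779. 198.]
top beaker [274.  240.8] 0.67 [401. 100.]
top controller [217.6 408.2] 0.7 [ 539. -325.]
```

View pics/crop1.png

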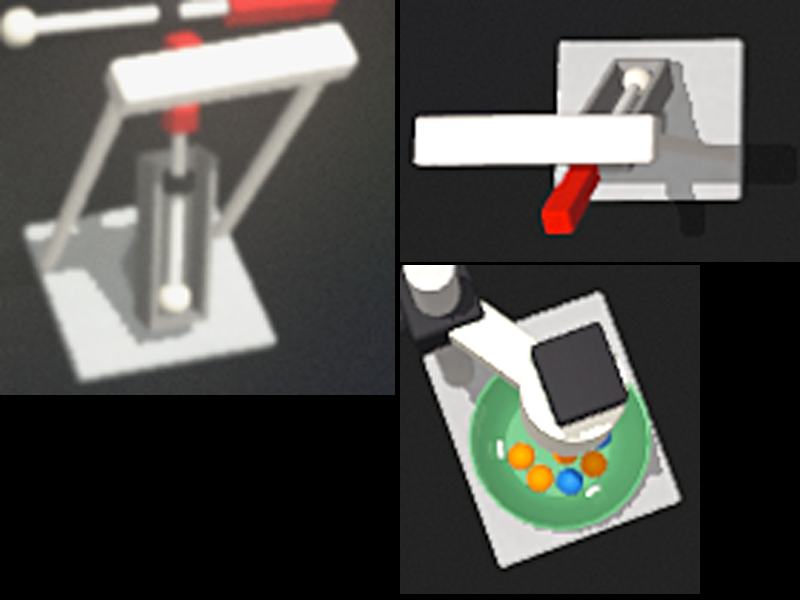

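The crop confirms the choice: leaning rod in the holder, with ball at crop (175,298) scene and (636,76) top, and the red handle coming out on the robot side of the bar. Next I fit the holder and scope poses from their corners.

```bash
python3 - <<'E'
from h import *
from scipy.optimize import least_squares
S=ctrl.get_image("scene");T=ctrl.get_image("top")
tc=lambda x,y:[180+y/3.077,70+(x-400)/3.077]
tb=lambda x,y:[140+(y-265)/2.857,240+(x-400)/2.857]
sc=lambda x,y:[130+y/3.435,375+x/3.435]
sb=lambda x,y:[y*.7,x*.7]
a=np.radians(35);u=np.array([-np.sin(a),0,np.cos(a)]);seat=np.array([49,0,39.])
hold=[(T,tc(558,40),(85,75,12)),(T,tc(743,40),(85,-75,12)),(T,tc(741,200),(-45,-75,12)),
 (T,tc(415,116),(5,75,240)),(T,tc(653,116),(5,-75,240)),(T,tc(655,164),(-25,-75,240)),(T,tc(415,165),(-25,75,240)),
 (T,tc(636,76),seat),(S,sc(175,298),seat),(S,sc(25,227),(-45,-75,12)),(S,sc(82,381),(85,-75,12)),(S,sc(275,340),(85,75,12))]
scope=[(T,tb(602,292),(115,-85,15)),(T,tb(425,355),(115,85,15)),(T,tb(680,500),(-85,-85,15)),(T,tb(503,567),(-85,85,15)),
 (S,sb(336,347),(-85,-85,15)),(S,sb(395,440),(115,-85,15)),(S,sb(480,388),(115,85,15))]
def W(q,p): c,s=np.cos(q[2]),np.sin(q[2]); return np.array([q[0]+c*p[0]-s*p[1],q[1]+s*p[0]+c*p[1],p[2]])
for n,L,q0 in(("holder",hold,[520,325,0]),("scope",scope,[580,-35,.35])):
    f=lambda q:np.concatenate([np.array(proj(im,W(q,p)))-rc for im,rc,p in L])
    r=least_squares(f,q0,x_scale=[10,10,.1],loss="soft_l1");print(n,r.x.round(3),np.degrees(r.x[2]),f(r.x).reshape(-1,2).round(1).tolist())
    if n=="holder":
        for s in(0,160,183): print(s,W(r.x,seat+u*s).round(1))
        for s in(194,):print("end top px",proj(T,W(r.x,seat+u*s)))
    else:
        for z in(39,):print("lens top px",proj(S,W(r.x,(0,0,165))))
# ball/bowl check
for im,rc in((T,tc(636,76)),(S,sc(175,298))):print("ball",onz(im,rc,39).round(1))
for c,im in(("scene",S),("top",T)):
    hsv=cv2.cvtColor(im["img"],cv2.COLOR_RGB2HSV)
    for nm,lo,hi in(("orange",7,20),("blue",100,125)):
        m=((hsv[...,0]>=lo)&(hsv[...,0]<=hi)&(hsv[...,1]>170)&(hsv[...,2]>90)).astype(np.uint8)
        m[:,:240]=0;m[:,340:]=0;m[:190]=0;m[290:]=0
        k,l,st,ce=cv2.connectedComponentsWithStats(m)
        print(c,nm,[(st[i,4].item(),onz(im,ce[i][::-1],32).round(0)[:2].tolist()) for i in range(1,k) if st[i,4]>8])
E
```

```text
holder [5.21276e+02 3.25244e+02 6.00000e-03] 0.33757908312251356 [[0.3, -0.3], [-0.6, -0.7], [-0.8, -0.6], [0.2, -0.2], [-1.0, -0.2], [-1.2, -1.1], [-0.3, -0.8], [1.2, 0.5], [0.0, -2.5], [-0.4, -2.2], [-0.9, -2.2], [0.0, -1.0]]
0 [570.3 325.5  39. ]
160 [478.5 325.  170.1]
183 [465.3 324.9 188.9]
end top px [np.float64(251.95577235761982), np.float64(120.91830545289739)]
scope [ 5.79017e+02 -3.61900e+01  3.51000e-01] 20.108077853783964 [[-0.9, -1.0], [0.2, -1.6], [-0.4, 0.5], [0.2, -1.2], [-3.1, -3.0], [0.7, -2.5], [-0.1, 0.0]]
lens top px [np.float64(221.68917518393542), np.float64(279.3500138391958)]
ball [573.3 326.8  39. ]
ball [571.4 331.5  39. ]
scene orange [(10, [547.0, -22.0]), (30, [559.0, -64.0]), (27, [570.0, -40.0])]
scene blue []
top orange [(54, [567.0, -5.0]), (59, [559.0, -67.0]), (15, [564.0, -42.0]), (55, [547.0, -20.0]), (240, [408.0, -100.0])]
top blue [(63, [545.0, -46.0])]
```

```bash
python3 -m crank '[[[0,0,-0.6,0.93],[0,0,-0.6,0.93],[0,0,-0.6,0.93],[0,0,-0.6,0.93],[0,0,-0.6,0.93],[0,0,-0.6,0.93],[1,0,0,0],[1,0,0,0],[1,-1,0,0],[1,-1,0,0],[1,-1,0,0],[1,-1,0,0]]]' -1; python3 -m crank '[[[0,-1,0,0],[0,-1,0,0],[0,-1,0,0],[0,-1,0,0],[0,-1,0,0],[0,-1,0,0],[0,-1,0,0],[0,-1,0,0],[0,-1,0,0],[0,-1,0,0],[0,-1,0,0],[0,-1,0,0]]]'
```

```text
clock: 3.9
eef_pos: [433.8, -483.2, 321.3]
tool_rot: [-3.141, -0.0, 0.004]
force: [2.3, 0.1, -1.2]
width: 85.5
gripper_force: 0.0
clock: 4.9
eef_pos: [431.3, -183.2, 321.6]
tool_rot: [3.141, -0.001, 0.004]
force: [-0.6, -0.9, -0.6]
width: 85.5
gripper_force: 0.0
```

```bash
python3 -m crank '[[[0,-1,0,0],[0,-1,0,0],[0,-1,0,0],[0,-1,0,0],[0,-1,0,0],[0,-1,0,0],[0,-1,0,0],[0,-1,0,0],[0,-1,0,0],[0,-1,0,0],[0,-1,0,0],[0,-1,0,0]]]'; python3 -m crank '[[[0,-1,0,0],[0,-1,0,0],[0,-1,0,0],[0,-1,0,0],[0,-1,0,0],[0,-1,0,0],[0,-1,0,0],[0,-1,0,0],[-0.3,-0.4,0,0],[-0.3,0,0,0],[0,0,0,0]]]'
```

```text
clock: 5.9
eef_pos: [430.0, 116.8, 321.6]
tool_rot: [-3.141, -0.001, 0.004]
force: [-0.3, 0.8, -0.3]
width: 85.6
gripper_force: 0.0
clock: 6.82
eef_pos: [412.1, 325.0, 321.1]
tool_rot: [3.14, 0.002, 0.007]
force: [-0.5, -0.5, -0.2]
width: 85.7
gripper_force: 0.0
```

```bash
python3 - <<'E'
from h import *
s=ctrl.read_state();print(s["eef_pos"],s["qpos"])
C=[ctrl.get_image(c) for c in("scene","top")]
for im,c in zip(C,("a","b")): print(proj(im,s["eef_pos"]))
o=np.zeros((420,800,3),np.uint8)
for i,im in enumerate(C):
    r,c=map(int,proj(im,s["eef_pos"])); r0=max(r-60,0);c0=max(c-70,0)
    w=im["img"][r0:r0+150,c0:c0+142]; print(r0,c0)
    w=cv2.resize(w,(398,420));o[:,i*400:i*400+398]=w
cv2.imwrite("pics/g1.png",o[...,::-1])
E
```

```text
[412.09727107 324.99768665 321.12810617] [-0.60320627  0.356575   -0.1645452   1.73447944  0.06548768  1.05812674
 -2.35413518]
[np.float64(85.1190128072824), np.float64(435.9243320980672)]
[np.float64(279.730264099242), np.float64(92.24243860630258)]
25 365
219 22
```

View pics/g1.png

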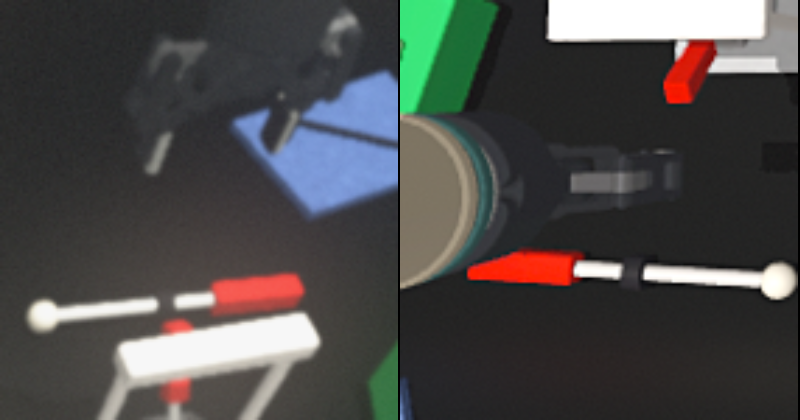

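Scene (left panel): fingertips at crop (153,170) and (272,145), about 5 px right of the prediction, so the scene camera carries a small y bias and I trust the top camera. Top panel: the fingers and handle line up.

```bash
python3 -m crank '[[[0,0,1,0],[0,0,1,0],[0,0,1,0],[0,0,1,0],[0,0,1,0],[0,0,1,0],[0,-0.05,0,0],[0,0,0,0],[0,0,0,0]]]'
```

```text
clock: 7.67
eef_pos: [415.3, 326.7, 172.6]
tool_rot: [-3.141, -0.002, 0.003]
force: [0.4, -0.4, 0.0]
width: 85.1
gripper_force: 0.0
```

```bash
python3 -m crank '[[[0.46,0,0.06,0],[0.46,0,0,0],[0.46,0,0,0],[0.46,0,0,0],[0,0,0,0],[0,0,0,0]]]'; python3 - <<'E'
from h import *
o=np.zeros((420,800,3),np.uint8)
for i,(c,r0,c0) in enumerate((("scene",100,365),("top",170,50))):
    im=ctrl.get_image(c);w=im["img"][r0:r0+110,c0:c0+104];o[:,i*400:i*400+398]=cv2.resize(w,(398,420))
cv2.imwrite("pics/g2.png",o[...,::-1])
E
```

```text
clock: 8.17
eef_pos: [461.6, 326.6, 170.0]
tool_rot: [-3.141, -0.001, 0.002]
force: [-0.6, 0.5, -1.2]
width: 85.0
gripper_force: 0.0
```

View pics/g2.png

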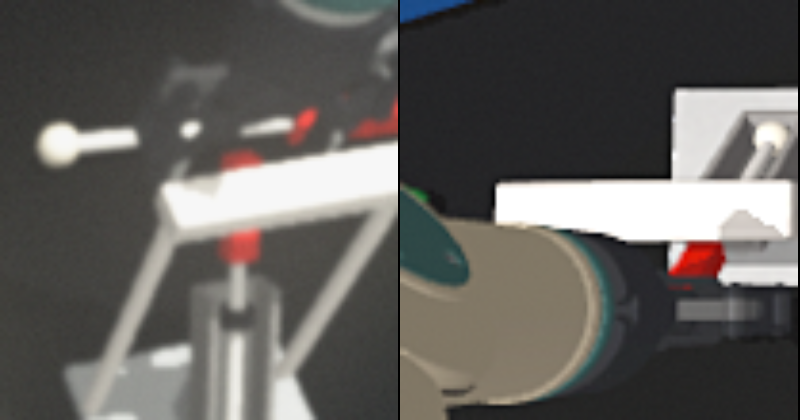

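The view shows the gripper straddling the upper handle just short of and above the light bar, with no contact force. Nudge 3 mm forward and close.

```bash
python3 -m crank '[[[0.12,0,0,0],[0,0,0,0]]]'; python3 -m crank '[[[0,0,0,0],[0,0,0,0],[0,0,0,0],[0,0,0,0],[0,0,0,0],[0,0,0,0],[0,0,0,0],[0,0,0,0],[0,0,0,0],[0,0,0,0]]]' 1
```

```text
clock: 8.43
eef_pos: [463.4, 327.1, 169.9]
tool_rot: [-3.141, -0.0, 0.005]
force: [-0.1, 0.8, -0.6]
width: 85.2
gripper_force: 0.0
clock: 9.27
eef_pos: [463.2, 327.0, 169.9]
tool_rot: [3.142, 0.0, 0.004]
force: [-0.0, -0.9, 1.6]
width: 17.0
gripper_force: 60.7
```

```bash
python3 -m crank '[[[-0.21,0,-0.37,0],[-0.23,0,-0.33,0],[-0.46,0,-0.65,0],[-0.46,0,-0.65,0],[-0.46,0,-0.65,0],[-0.46,0,-0.65,0],[-0.46,0,-0.65,0],[-0.46,0,-0.65,0],[-0.46,0,-0.65,0],[-0.46,0,-0.65,0],[0,0,0,0]]]'; python3 - <<'E'
from h import *
o=np.zeros((420,800,3),np.uint8)
for i,(c,r0,c0) in enumerate((("scene",60,330),("top",150,30))):
    im=ctrl.get_image(c);w=im["img"][r0:r0+168,c0:c0+160];o[:,i*400:i*400+400]=cv2.resize(w,(400,420))
cv2.imwrite("pics/g3.png",o[...,::-1])
E
```

```text
clock: 10.18
eef_pos: [358.5, 328.2, 321.1]
tool_rot: [-3.137, -0.003, 0.007]
force: [0.2, 0.7, -0.4]
width: 17.1
gripper_force: 60.6
```

View pics/g3.png

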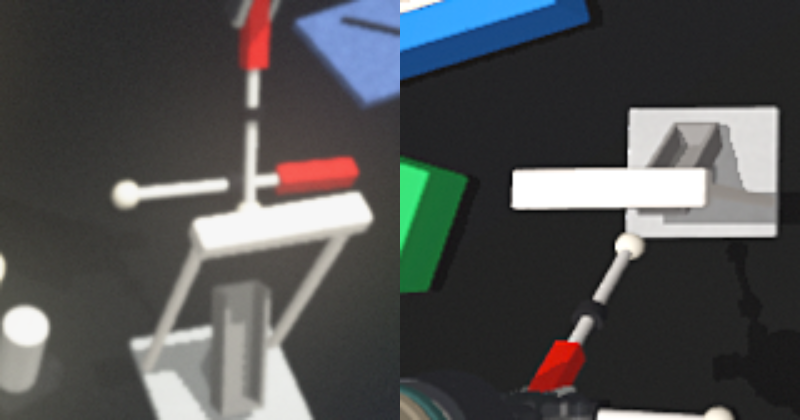

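The view shows the rod held and clear of the holder: ball at top crop (628,244), handle in the fingers. Next, measure the ball's offset from the TCP.

```bash
cat >> h.py <<'E'
def ball(near,rad=40,show=True):
    out=[]
    for c in("scene","top"):
        im=ctrl.get_image(c);p=proj(im,near)
        g=cv2.cvtColor(im["img"],cv2.COLOR_RGB2HSV)
        m=((g[...,2]>170)&(g[...,1]<60)).astype(np.uint8)
        ds=[d for d in ctrl.place_of(c,"stirrer_tip") if np.hypot(*(np.array(d["position"])-p))<rad]
        if ds: out.append((c,im,ds[0]["position"])); 
        print(c,"pred",np.round(p,1),[np.round(d["position"],1).tolist()+[round(d["confidence"],2)] for d in ds])
    for c,im,q in out: print(c,onz(im,q,near[2]).round(1))
    if len(out)==2: print(tri(ray(out[0][1],out[0][2]),ray(out[1][1],out[1][2])))
E
python3 - <<'E'
from h import *
s=ctrl.read_state()["eef_pos"];n=s+[108,0,-131];print(s,n)
ball(n)
im=ctrl.get_image("top");print(onz(im,[247.6,121.2],n[2]))
E
```

```text
[360.02265983 326.78422585 318.27545079] [468.02265983 326.78422585 187.27545079]
scene pred [146.7 427. ] [[145.6, 428.2, 0.55]]
top pred [247.5 122.1] [[247.2, 122.6, 0.96]]
scene [465.5 330.6 187.3]
top [468.7 325.8 187.3]
(array([469.09790684, 325.55627236, 192.67023783]), [np.float64(1.73107907079508), np.float64(1.731079070795021)])
[467.91057379 328.67972675 187.27545079]
```

```bash
python3 -m crank '[[[0.17,0.97,0,0],[0.17,0.97,0,0],[0.17,0.97,0,0],[0.17,0.97,0,0],[0.17,0.97,0,0],[0.17,0.97,0,0],[0.17,0.97,0,0],[0.17,0.97,0.4,0],[0.17,0.97,0.4,0],[0.17,0.97,0.4,0],[0.17,0.97,0.4,0],[0.17,0.97,0.4,0]]]'; python3 -m crank '[[[0.17,0.97,0.4,0],[0.17,0.97,0.4,0],[0,0,0.3,0],[0,0,0,0],[0,0,0,0]]]'
```

```text
clock: 11.53
eef_pos: [412.5, 34.3, 266.4]
tool_rot: [3.141, 0.001, 0.004]
force: [0.6, 0.5, -0.2]
width: 17.2
gripper_force: 60.6
clock: 11.95
eef_pos: [420.8, -12.3, 239.3]
tool_rot: [-3.141, 0.002, 0.004]
force: [-0.1, 0.1, -0.7]
width: 17.4
gripper_force: 60.6
```

```bash
python3 -m crank '[[[0.5,0,0,0],[0.5,0,0,0],[0.5,0,0,0],[0.5,0,0,0],[0.5,0,0,0],[0.2,0,0,0],[0,0,0,0]]]'; python3 - <<'E'
from h import *
s=ctrl.read_state()["eef_pos"];n=s+[108,0,-131];print(s,n)
ball(n)
o=np.zeros((420,800,3),np.uint8)
for i,(c,r0,c0) in enumerate((("scene",150,210),("top",130,220))):
    im=ctrl.get_image(c);w=im["img"][r0:r0+147,c0:c0+140];o[:,i*400:i*400+400]=cv2.resize(w,(400,420))
cv2.imwrite("pics/g4.png",o[...,::-1])
E
```

```text
clock: 12.53
eef_pos: [489.9, -11.1, 240.1]
tool_rot: [-3.141, -0.001, 0.006]
force: [-0.7, 0.1, -0.3]
width: 16.9
gripper_force: 60.6
[489.88700069 -11.11672647 240.11464776] [597.88700069 -11.11672647 109.11464776]
scene pred [238.9 292.3] [[237.5, 293.6, 0.47]]
top pred [189.3 285.1] []
scene [595.1  -7.7 109.1]
```

View pics/g4.png

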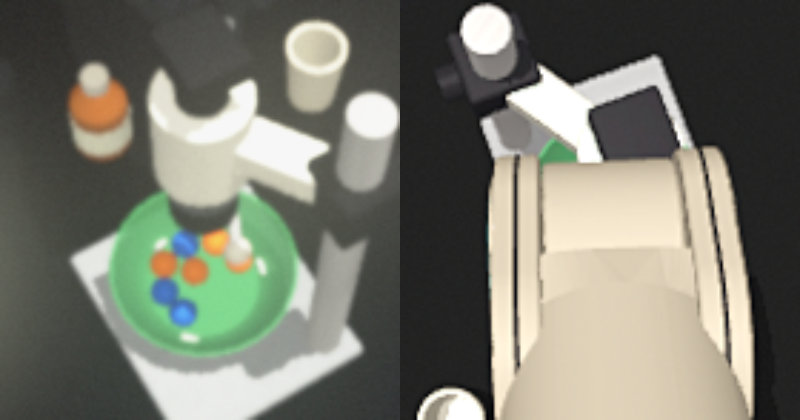

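```bash
python3 - <<'E'
from h import *
im=ctrl.get_image("top")
for z in(400,450,500,550): print(z,[onz(im,[130+r/2.857,220+(c-400)/2.857],z).round(0)[:2].tolist() for c,r in((510,155),(600,160),(720,148))])
for z in(370,): print("cam",[onz(im,[130+r/2.857,220+(c-400)/2.857],z).round(0)[:2].tolist() for c,r in((592,112),(662,87),(690,150))])
S=ctrl.get_image("scene")
for c,r in((185,243),(213,240),(163,265),(195,270),(165,292),(182,313),(238,262)): print(onz(S,[150+r/2.857,210+c/2.857],32).round(0)[:2])
E
```

```text
400 [[563.0, 35.0], [559.0, -15.0], [566.0, -81.0]]
450 [[555.0, 32.0], [552.0, -13.0], [557.0, -74.0]]
500 [[546.0, 29.0], [544.0, -12.0], [549.0, -68.0]]
550 [[538.0, 27.0], [536.0, -11.0], [540.0, -61.0]]
cam [[592.0, -11.0], [607.0, -52.0], [570.0, -68.0]]
[544. -42.]
[546. -18.]
[561. -64.]
[571. -38.]
[585. -66.]
[606. -56.]
[570.  -1.]
```

The scene panel shows the ball at crop (238,240) under the lens, over the orange bead at (238,262). Beads are at the robot side and left. The top panel shows the wrist housing near the scope camera, so I check its height.

```bash
python3 - <<'E'
from h import *
im=ctrl.get_image("scene")
w=im["img"][0:270,150:410]
cv2.imwrite("pics/g5.png",cv2.resize(w,(578,600),interpolation=cv2.INTER_CUBIC)[...,::-1])
E
```

```text
(no output)
```

View pics/g5.png

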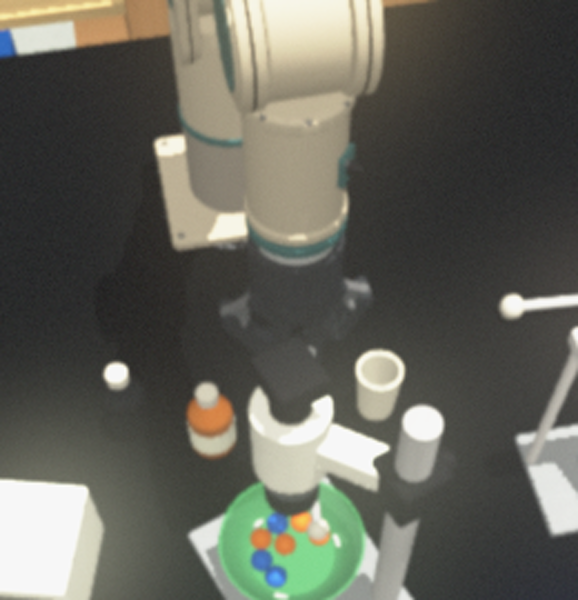

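```bash
python3 - <<'E'
from h import *
im=ctrl.get_image("scene")
for z in range(240,641,40):
    p=np.array(proj(im,[490,-11,z]));w=np.array(proj(im,[490,34,z]))[1]-p[1]
    print(z,((p-[0,150])*2.222).round(0), "45mm=",round(w*2.222))
E
```

```text
240 [367. 295.] 45mm= 47
280 [341. 295.] 45mm= 49
320 [312. 295.] 45mm= 52
360 [281. 295.] 45mm= 54
400 [247. 295.] 45mm= 57
440 [209. 295.] 45mm= 59
480 [167. 295.] 45mm= 63
520 [121. 295.] 45mm= 66
560 [ 69. 295.] 45mm= 70
600 [ 10. 295.] 45mm= 75
640 [-56. 295.] 45mm= 80
```

The housing sits well above the scope camera and the clearance is about 13 mm. Descend into the bead-free spot.

```bash
python3 -m crank '[[[0,0,0.48,0],[0,0,0.48,0],[0,0,0.48,0],[0,0,0.48,0],[0,0,0.48,0],[0,0,0.44,0],[0,0,0,0],[-0.2,0.25,0,0],[0,0,0,0]]]'
```

```text
clock: 13.78
eef_pos: [482.8, -20.1, 169.2]
tool_rot: [3.141, 0.001, 0.003]
force: [-0.3, -0.6, -0.4]
width: 16.9
gripper_force: 60.6
```

```bash
python3 -m crank '[[[-0.19,-0.17,0.04,0],[-0.22,-0.1,0,0],[-0.24,-0.04,0,0],[-0.24,0.04,0,0],[-0.22,0.1,0,0],[-0.19,0.17,0,0],[-0.15,0.22,0,0],[-0.09,0.25,0,0],[-0.03,0.27,0,0],[0.03,0.27,0,0],[0.09,0.25,0,0],[0.15,0.22,0,0]]]'; python3 -m crank '[[[0.19,0.17,0,0],[0.22,0.1,0,0],[0.24,0.04,0,0],[0.24,-0.04,0,0],[0.22,-0.1,0,0],[0.19,-0.17,0,0],[0.15,-0.22,0,0],[0.09,-0.25,0,0],[0.03,-0.27,0,0],[-0.03,-0.27,0,0],[-0.09,-0.25,0,0],[-0.15,-0.22,0,0]]]'
python3 - <<'E'
from h import *
s=ctrl.read_state()["eef_pos"];ball(s+[108,0,-131])
S=ctrl.get_image("scene");w=S["img"][215:295,235:335]
cv2.imwrite("pics/g6.png",cv2.resize(w,(750,600),interpolation=cv2.INTER_CUBIC)[...,::-1])
E
```

```text
clock: 14.78
eef_pos: [451.1, -56.7, 167.7]
tool_rot: [-3.141, 0.001, 0.004]
force: [-0.1, 2.6, 0.4]
width: 17.2
gripper_force: 60.6
clock: 15.78
eef_pos: [483.6, -17.8, 167.9]
tool_rot: [3.142, -0.0, 0.005]
force: [-0.9, -2.6, 0.9]
width: 16.9
gripper_force: 60.7
scene pred [250.1 288.4] [[248.7, 291.2, 0.52]]
top pred [196.1 287.4] []
scene [589.4 -10.6  36.9]
```

View pics/g6.png

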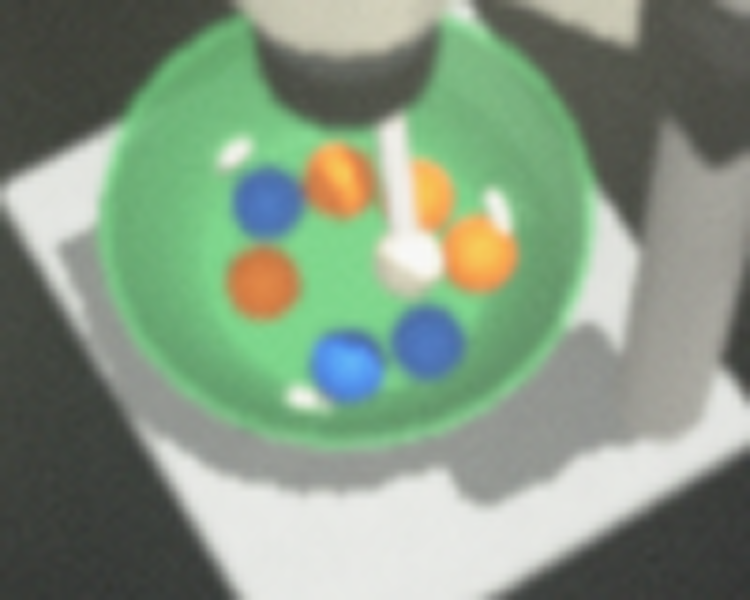

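The beads are now spread in a ring around the ball, which is at crop (408,262). All seven are in the bowl and the forces are small. Two more turns.

```bash
for i in 1 2; do python3 -m crank '[[[-0.19,-0.17,0,0],[-0.22,-0.1,0,0],[-0.24,-0.04,0,0],[-0.24,0.04,0,0],[-0.22,0.1,0,0],[-0.19,0.17,0,0],[-0.15,0.22,0,0],[-0.09,0.25,0,0],[-0.03,0.27,0,0],[0.03,0.27,0,0],[0.09,0.25,0,0],[0.15,0.22,0,0]]]'; python3 -m crank '[[[0.19,0.17,0,0],[0.22,0.1,0,0],[0.24,0.04,0,0],[0.24,-0.04,0,0],[0.22,-0.1,0,0],[0.19,-0.17,0,0],[0.15,-0.22,0,0],[0.09,-0.25,0,0],[0.03,-0.27,0,0],[-0.03,-0.27,0,0],[-0.09,-0.25,0,0],[-0.15,-0.22,0,0]]]'; done
python3 - <<'E'
from h import *
s=ctrl.read_state()["eef_pos"];ball(s+[108,0,-131])
S=ctrl.get_image("scene");w=S["img"][215:295,235:335]
cv2.imwrite("pics/g7.png",cv2.resize(w,(750,600),interpolation=cv2.INTER_CUBIC)[...,::-1])
E
```

```text
clock: 17.03
eef_pos: [451.4, -56.8, 167.8]
tool_rot: [3.142, 0.001, 0.004]
force: [0.7, 1.1, -0.9]
width: 17.4
gripper_force: 60.6
clock: 18.03
eef_pos: [483.3, -18.0, 167.8]
tool_rot: [3.141, 0.0, 0.005]
force: [-0.7, -0.7, 0.4]
width: 16.9
gripper_force: 60.6
clock: 19.03
eef_pos: [452.3, -56.5, 168.0]
tool_rot: [-3.141, -0.001, 0.004]
force: [0.5, 1.1, 0.6]
width: 16.9
gripper_force: 60.6
clock: 20.03
eef_pos: [483.2, -18.0, 167.8]
tool_rot: [3.141, 0.001, 0.005]
force: [-1.0, 1.0, -0.1]
width: 16.8
gripper_force: 60.6
scene pred [250.  288.3] [[259.9, 297.0, 0.59], [247.3, 287.7, 0.57]]
top pred [196.3 287.5] [[195.7, 274.6, 0.28]]
scene [619.8  -3.2  36.8]
top [592.9  13.8  36.8]
(array([599.12178521,   8.81220269, -18.04991348]), [np.float64(5.757226741986309), np.float64(5.757226741986305)])
```

View pics/g7.png

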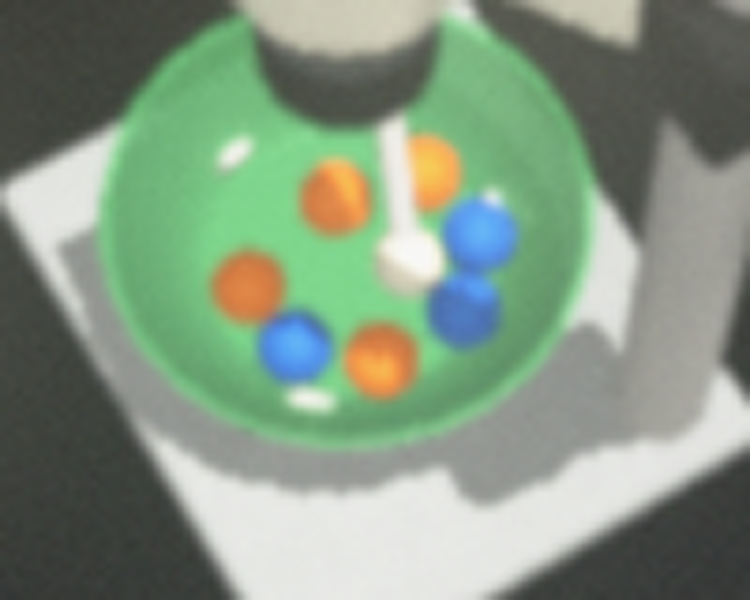

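All seven beads are in the bowl and at least four are clearly displaced: blue at (480,235) and (465,310), orange at (380,360) and (248,287). Lift out, pulling back from the lens.

```bash
python3 -m crank '[[[0,0,-0.3,0],[0,0,-0.36,0],[0,0,-0.36,0],[-0.42,0,-0.32,0],[-0.42,0,-0.32,0],[-0.42,0,-0.32,0],[-0.42,0,-0.32,0],[-0.42,0,-0.32,0],[-0.42,0,-0.32,0],[0,0,0,0]]]'; python3 -m crank '[[[-0.17,-0.97,-0.5,0],[-0.17,-0.97,-0.5,0],[-0.17,-0.97,-0.5,0],[-0.17,-0.97,-0.5,0],[-0.17,-0.97,-0.5,0],[-0.17,-0.97,-0.5,0],[-0.17,-0.97,0,0],[-0.17,-0.97,0,0],[-0.17,-0.97,0,0],[-0.17,-0.97,0,0],[-0.17,-0.97,0,0],[-0.17,-0.97,0,0]]]'
```

```text
clock: 21.12
eef_pos: [419.9, -19.2, 243.3]
tool_rot: [-3.142, -0.002, 0.004]
force: [0.6, 0.0, -1.0]
width: 16.6
gripper_force: 60.6
clock: 22.12
eef_pos: [368.8, 273.4, 316.8]
tool_rot: [-3.141, -0.001, 0.004]
force: [0.9, -1.2, -0.8]
width: 17.1
gripper_force: 60.6
```

```bash
python3 -m crank '[[[-0.17,-0.9,-0.06,0],[-0.17,-0.8,0,0],[0,-0.42,0,0],[0,0,0,0],[0,0,0,0]]]';  python3 - <<'E'
from h import *
s=ctrl.read_state()["eef_pos"];print(s);ball(s+[108,0,-131],25)
E
```

```text
clock: 22.53
eef_pos: [360.2, 324.3, 317.7]
tool_rot: [3.141, -0.0, 0.004]
force: [0.4, -0.8, -1.4]
width: 16.7
gripper_force: 60.6
[360.22897923 324.25591904 317.68098055]
scene pred [147.2 425.9] [[145.5, 429.1, 0.72]]
top pred [247.4 123.5] [[247.8, 125.7, 0.71]]
scene [465.2 333.  186.7]
top [467.4 319.7 186.7]
(array([468.93758371, 323.3426372 , 192.53329285]), [np.float64(5.728674327402229), np.float64(5.728674327402259)])
```

```bash
python3 -m crank '[[[0,-0.11,0,0],[0.33,0,0.47,0],[0.33,0,0.47,0],[0.33,0,0.47,0],[0.33,0,0.47,0],[0.33,0,0.47,0],[0.33,0,0.47,0],[0.33,0,0.47,0],[0.33,0,0.47,0],[0.33,0,0.47,0],[0,0,0,0]]]'
```

```text
clock: 23.65
eef_pos: [435.2, 326.6, 209.4]
tool_rot: [3.139, 0.002, 0.003]
force: [1.4, -0.1, 0.0]
width: 17.1
gripper_force: 60.5
```

```bash
python3 -m crank '[[[0.22,0,0.3,0],[0.22,0,0.3,0],[0.22,0,0.3,0],[0.22,0,0.3,0],[0.2,0,0.3,0],[0,0,0,0],[0,0,0,0]]]'
```

```text
clock: 24.23
eef_pos: [460.9, 327.7, 174.0]
tool_rot: [3.141, 0.001, 0.004]
force: [0.5, -0.7, -0.2]
width: 17.0
gripper_force: 60.6
```

```bash
python3 -m crank '[[[0.08,0,0.13,0],[0,0,0,0],[0,0,0,0]]]'; python3 - <<'E'
from h import *
ball(np.array([571,327,39.]),25)
o=np.zeros((420,800,3),np.uint8)
for i,(c,r0,c0) in enumerate((("scene",120,370),("top",170,70))):
    im=ctrl.get_image(c);w=im["img"][r0:r0+110,c0:c0+104];o[:,i*400:i*400+398]=cv2.resize(w,(398,420))
cv2.imwrite("pics/g8.png",o[...,::-1])
E
```

```text
clock: 24.48
eef_pos: [462.9, 328.1, 171.5]
tool_rot: [-3.141, -0.0, 0.005]
force: [-0.6, -1.0, 0.4]
width: 17.2
gripper_force: 60.6
scene pred [216.9 424.1] [[213.9, 423.3, 0.69]]
top pred [205.6 146.6] [[204.3, 144.1, 0.63]]
scene [562.6 328.   39. ]
top [574.3 333.2  39. ]
(array([571.19141002, 323.35198842,  57.01091439]), [np.float64(3.777474662396972), np.float64(3.7774746623969766)])
```

View pics/g8.png

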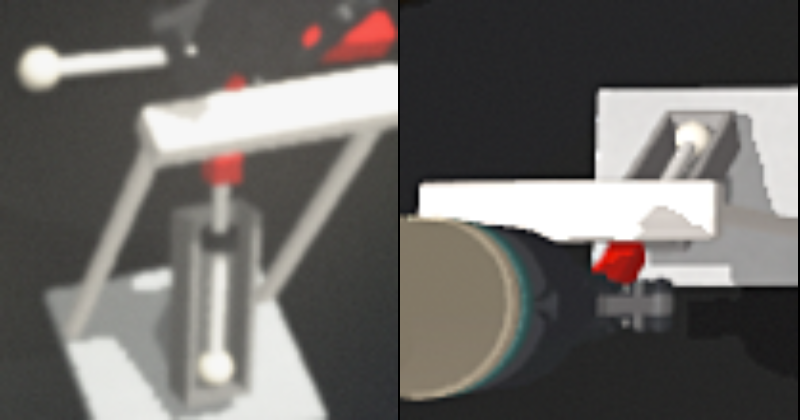

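The ball is back at its starting pixels (scene 216,426; top 205,146). Release and back away.

```bash
python3 -m crank '[[[0,0,0,0],[0,0,0,0],[0,0,0,0],[0,0,0,0],[0,0,0,0],[0,0,0,0],[0,0,0,0],[0,0,0,0],[0,0,0,0],[0,0,0,0]]]' -1;  python3 -m crank '[[[-0.3,0,0,0],[-0.5,0,0,0],[-0.5,0,0,0],[-0.6,0,-0.2,0],[-0.6,0,-0.5,0],[-0.4,0,-0.8,0],[0,0,-1,0],[0,0,-1,0],[0,0,-1,0],[0,0,-1,0],[0,0,0,0],[0,0,0,0]]]'; python3 - <<'E'
from h import *
C={c:ctrl.get_image(c)["img"] for c in("scene","top")}
o=np.zeros((600,800,3),np.uint8)
o[:300,:400]=cv2.resize(C["scene"][120:225,370:510],(400,300));o[:300,400:]=cv2.resize(C["top"][170:275,70:210],(400,300))
o[300:,:400]=cv2.resize(C["scene"][205:310,220:360],(400,300));o[300:,400:]=cv2.resize(C["top"][100:310,190:470],(400,300))
cv2.imwrite("pics/g9.png",o[...,::-1])
E
```

```text
clock: 25.62
eef_pos: [462.9, 328.0, 171.3]
tool_rot: [3.142, 0.0, 0.004]
force: [-0.2, 0.1, -0.3]
width: 84.8
gripper_force: 0.0
clock: 26.62
eef_pos: [390.5, 328.2, 310.1]
tool_rot: [-3.14, -0.002, 0.005]
force: [0.2, 0.0, -0.2]
width: 85.4
gripper_force: 0.0
```

View pics/g9.png

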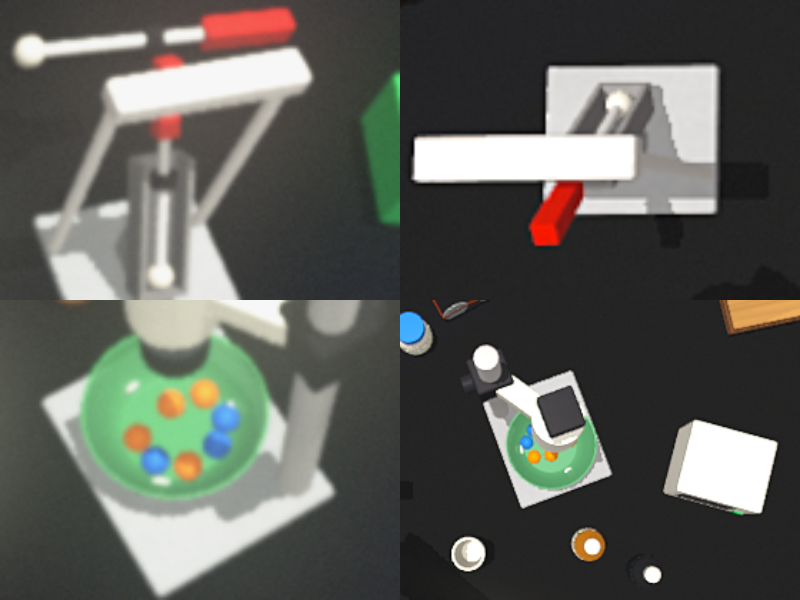

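The rod is seated as at the start, all seven beads are in the bowl, and the bottle, jar and beaker have not moved. Hand in.

```bash
python3 -c "
from cell import ctrl
print(ctrl.finish_job())"
```

```text
the job is handed in; nothing more can be done
None
```

The job is handed in, though no verdict came back: I stirred three full turns, moved at least four beads clearly with all seven still in the bowl, felt no bumps, and stowed and released the rod in its holder.

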